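# Print bar from the rack to the inspection jig

## Task

Pull the aluminium print bar up out of the grey upright rack, lay it down on the blue mat and let go of it. Then pick it up again across its width and put it in the dark steel inspection jig, copper strip up and white plug away from the yellow end stop, and push it snugly against both yellow stops: long edge along the fence, plain end against the end stop. Leave the black wiper bar in its slot and the other things where they are.

Things in the scene. Friction and masses are not known exactly. Their poses are not given: they have to be found in the camera images.
- bar: thermal print bar: rigid aluminium bar 130 long, 22 wide, 10 thick, about 90 g. Origin: centre of its plain end face. z runs along its length to the white plug end (last 16 mm, same section), y across the width, x across the thickness; the copper strip with a black line is on its -x face. At the start it stands in one rack slot, plain end down, copper face to the robot side
- bar_mid (a point): middle of the print bar, 65 from either end; axes as the bar's
- bar_plug (a point): centre of the end face of the print bar at the white plug, 130 from the plain end
- wiper: black plastic wiper bar with an orange tip, 130 long, 22 wide, 10 thick, standing in the other slot of the rack; origin at the centre of its lower end. It stays there.
- rack: grey plastic upright rack, 60 (x) by 150 (y), 50 high, fixed; origin at the centre of its underside. Two slots at y = -40 and +40, each 13 (x) by 25 (y), 42 deep, floor 8 above the table: a bar stands 88 out of the rack with 1.5 of play each way. Its -x side looks roughly to the robot
- mat: thin blue bench mat, 200 by 200, 2 thick, fixed; origin at the centre of its underside
- jig: dark steel inspection jig, fixed: plate 110 (x) by 190 (y), flat bed 12 above the table; origin at the centre of its underside. Yellow fence along the whole +x edge, inner face at x = +43; yellow end stop at the -y end, inner face at y = -83, from x = 0 to +43. Both 12 thick, 7 above the bed. The -x side (to the robot) and the +y end are open
- jig_corner (a point): inner corner of the jig where the faces of fence and end stop meet, at bed height; axes as the jig's. The bar is home when its middle is 11 to -x, 65 to +y and 5 above this point, its z axis along the jig's +y, its -x face up
- tape: yellow tape roll, 70 across, 20 high, loose bystander; origin at the centre of its underside
- jar: small jar with blue cap, 42 across, 45 high, loose bystander; origin at the centre of its underside
- flask: small white bottle with black cap, 40 across, 65 high, loose bystander; origin at the centre of its underside
- driver: red screwdriver lying along its x axis, 160 long, loose bystander
- brush: brush lying along its x axis, 150 long, loose bystander
- tray: white divided parts tray 100 by 130, 30 high, loose bystander; origin at the centre of its underside

How it is judged:
By the outcome, as a careful person would: the job done as asked, in the order asked, and still so for the second after the job is handed in, with the robot touching nothing.
It also fails if it takes over 72 s, if anything falls off the work surface, if the arm or the gripper's body presses on something with over 40 N, if the wrist force passes 120 N, or if a joint passes its speed limit or range.

## Robot

A 6-joint arm with a two-finger parallel gripper is mounted at the origin on the work surface. World frame = base frame: x ahead of the robot, y to its left, z up, the work surface at z = 0. Lengths are in m, angles in rad, forces in N, time in s.
With the tool pointing down it reaches from about 0.225 to 0.875 m from the base axis. Payload 3.4 kg.
Tool frame: the origin (TCP) lies at the very end of the fingers, on their centre line; the grasp point (between the pads) lies manip.grip_point_offset behind it (manip.grip_point_offset is the distance from the TCP to the grasp point, in m); z points along the fingers, y is the line along which they close (so a half turn about z gives the same grasp; the last joint's range is limited). The gripper opens to 85 mm and grips with 20 to 120 N. Pads are 22 mm wide; open, the fingers measure 114 mm over their backs; the gripper's body (76 mm by 85 mm) begins 54 mm behind the grasp point. The pads swing forward as they close: fully open they stand 13 mm farther back than shut.
Start: joints at [1.098, 0.276, 1.505, -0, 1.361, -0.121], TCP at [0.198, 0.54, 0.231] pointing down, gripper open.
Joint ranges: [-2.89, 2.89], [-0.75, 2.08], [0.22, 2.7], [-1.18, 4.32], [0.11, 2.71], [-2.7, 2.7]. Speed limits (rad/s): [2.57, 2.57, 3.14, 3.14, 3.14, 3.14].

## Interface

Orientations are given as a unit quaternion [w, x, y, z].
In Python, from rig import manip gives the robot as it stands.
- The arm moves only by the shell command python3 -m pendant 'ROWS' [FORCE]. ROWS is JSON, a list of rows, each an object of numbers: "jaw": the opening, from -1 (shut) to 1 (fully open); "tx", "ty", "tz": the shift along the world's x, y, z in cm; "ax", "ay", "az": the turn, a rotation vector about the world's x, y, z in degrees. In form: [{"jaw": .., "tx": .., "ty": .., "tz": .., "ax": .., "ay": .., "az": ..}, ...]. A call has 1 to 10 rows; each row is the pose to reach, as a shift and turn from the pose commanded when the call began; what a row does not reach only later rows make up. A row lasts 1/8 s, in which the tool goes at most 62.5 mm and 10.7 degrees, less where a joint would pass 70% of its speed; a pose out of reach is approached as far as the arm can. A call with a gripper value outside its range is refused whole. The fingers move at their own pace and stop on an object; FORCE is the grip in N (left out, the last holds). Time passes only in rows, so rows that repeat a pose let the fingers close. It gives the time, the measured TCP pose, the force, the opening and the grip force at its end, in the units of the state.
- manip.get_state(): the state, without advancing time (a new reading comes with each control period).
- manip.get_image(name): name is "side" or "top"; returns a dict with "pixels" (420x560x3 uint8, blue, green, red), "depth" (420x560 float32, m along the optical axis (not along the pixel's ray), 0 where there is no reading), "fx", "fy", "cx", "cy" (pixels), "D" ([k1, k2, p1, p2, k3] as OpenCV has them; the pictures are not rectified), "pose" (4x4, takes a point from camera to world coordinates). Camera axes: x right, y down, z forward; pixel columns grow to the right and rows downward; lengths in m; the calibration is good to about 2 mm. A picture is of the moment at which its call begins.
- manip.sign_off(): hands the job in; it is judged then, once.
The state is a dict: "clock": time; "qpos": joint angles; "qd": joint speeds; "effort": joint torques, N m; "position": TCP position; "ee_rot": TCP orientation; "contact_force": force on the tool from outside, world axes, zero at the start; "moment": the same for the moment, N m; "width": finger opening in m; "gripper_force": force on a finger pad.
Only numpy, scipy, OpenCV 4.12 (cv2) and the standard library are available. Lean on these libraries where they do the work, as an engineer would, in place of code of your own. Each camera call takes 0.05 s, during which the arm holds its last target. There are 200 camera calls.

## Working session

There is one attempt and no reset: what is moved stays moved. The work goes in short steps, Python scripts to look and compute and a shell command to move; the robot and the scene stay as the last step left them, time stands still between calls to the robot, and variables do not carry over. Pictures are saved under pics/ and viewed, at most 10 in all, crops included, and the job is handed in when it is done.

```bash
mkdir -p pics
cat > h.py <<'E'
import numpy as np, cv2, pickle
from rig import manip
def snap(n,tag):
    im=manip.get_image(n); pickle.dump(im,open(f'pics/{tag}.pkl','wb')); cv2.imwrite(f'pics/{tag}.png',im['pixels']); return im
def load(tag): return pickle.load(open(f'pics/{tag}.pkl','rb'))
def ray(im,uv):
    K=np.array([[im['fx'],0,im['cx']],[0,im['fy'],im['cy']],[0,0,1.]])
    p=cv2.undistortPoints(np.array([[uv]],float),K,np.array(im['D'],float))[0,0]
    P=np.array(im['pose']); return P[:3,3],P[:3,:3]@np.array([p[0],p[1],1])
def atz(im,uv,z):
    o,d=ray(im,uv); return o+d*(z-o[2])/d[2]
def dep(im,uv):
    o,d=ray(im,uv); return o+d*float(im['depth'][int(round(uv[1])),int(round(uv[0]))])
def tri(a,ua,b,ub):
    o1,d1=ray(a,ua);o2,d2=ray(b,ub)
    s=np.linalg.lstsq(np.c_[d1,-d2],o2-o1,rcond=None)[0]
    p,q=o1+s[0]*d1,o2+s[1]*d2; return (p+q)/2,np.linalg.norm(p-q)
E
python3 - <<'E'
from h import *
np.set_printoptions(precision=4,suppress=True)
for n in('top','side'):
    im=snap(n,n+'0'); print(n,im['fx'],im['D'],np.array(im['pose']))
print(manip.grip_point_offset,manip.get_state())
E
```

```text
top 485.3314761079728 [0.0181 0.     0.     0.     0.    ] [[ 0.0263 -0.9983  0.0515  0.4915]
 [-0.9996 -0.0267 -0.0071 -0.0234]
 [ 0.0085 -0.0513 -0.9986  1.3924]
 [ 0.      0.      0.      1.    ]]
side 544.8801875295878 [-0.1809  0.      0.      0.      0.    ] [[-0.888  -0.3161  0.3339  0.1632]
 [-0.4596  0.5886 -0.665   0.7726]
 [ 0.0137 -0.744  -0.668   0.9161]
 [ 0.      0.      0.      1.    ]]
0.0187 {'clock': 0.1, 'qpos': array([ 1.098 ,  0.2765,  1.506 ,  0.    ,  1.3607, -0.1211]), 'qd': array([-0.0007, -0.0024, -0.0039, -0.0015,  0.0019,  0.0002]), 'effort': array([  0.0021, -41.7697, -24.6406,  -0.0002,   0.0058,  -0.    ]), 'position': array([0.1979, 0.5394, 0.2305]), 'ee_rot': array([-0.0003,  0.175 ,  0.9846, -0.0008]), 'contact_force': array([ 0.3844, -0.0138, -0.0404]), 'moment': array([0.0121, 0.0228, 0.0273]), 'gripper_force': 0.0, 'width': 0.08517289807185588}
```

View pics/top0.png

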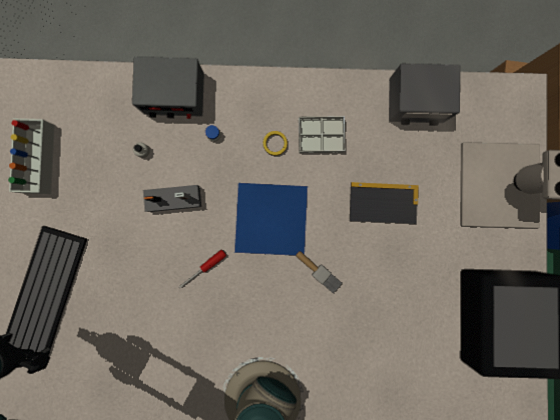

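View pics/side0.png

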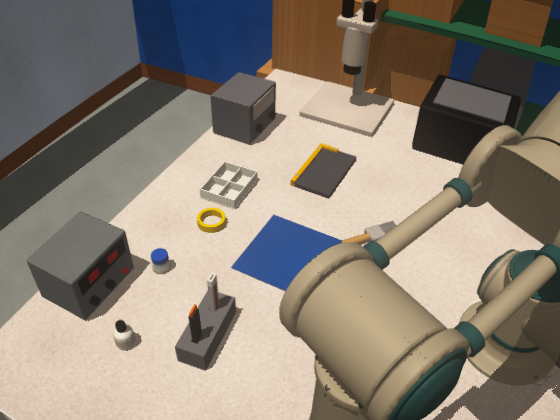

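The top view shows the rack at (173,199) with the white-plug bar at about (180,195) and the orange-tipped wiper at (150,198). The mat is centred at (271,219) and the jig at (384,203), with the fence on its top (+x) edge and the end stop on its right (-y) end. In the side view the bar top is at (212,277), the wiper tip at (194,310) and the jig at (322,170).

Run:
```python
from h import *
def crop(tag,x,y,w,h,s): return cv2.resize(load(tag)['pixels'][y:y+h,x:x+w],None,fx=s,fy=s,interpolation=cv2.INTER_CUBIC)
def lab(c,x,y,s,step=10):
    for i in range(0,c.shape[1],step*s): cv2.line(c,(i,0),(i,6),(0,0,255),1); cv2.putText(c,str(x+i//s),(i+1,16),0,.33,(0,0,255),1)
    for j in range(0,c.shape[0],step*s): cv2.line(c,(0,j),(6,j),(0,0,255),1); cv2.putText(c,str(y+j//s),(8,j+4),0,.33,(0,0,255),1)
    return c
a=lab(crop('top0',135,175,80,45,8),135,175,8)   # 640x360
b=lab(crop('top0',345,175,80,30,8),345,175,8)
cv2.imwrite('pics/c1.png',np.vstack([a,b]))
a=lab(crop('side0',170,260,70,110,5),170,260,5)
b=lab(crop('side0',285,140,75,60,5),285,140,5)
b=cv2.copyMakeBorder(b,0,250,0,0,0)
cv2.imwrite('pics/c2.png',np.hstack([a,b]))
```

```text
(no output)
```

View pics/c1.png

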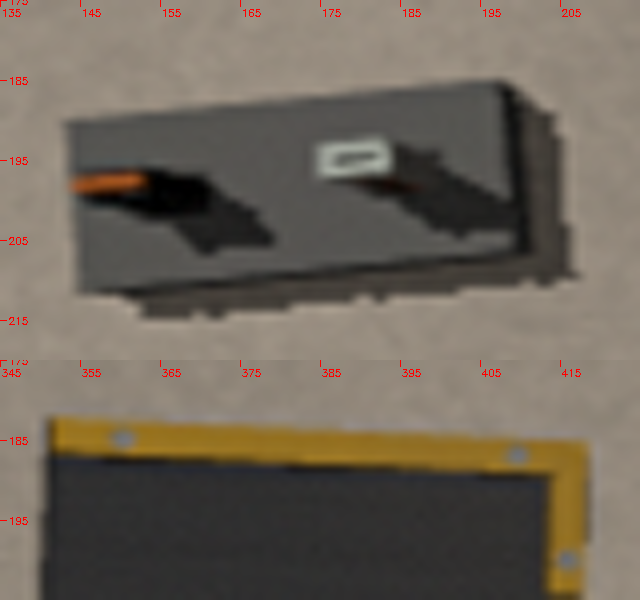

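View pics/c2.png

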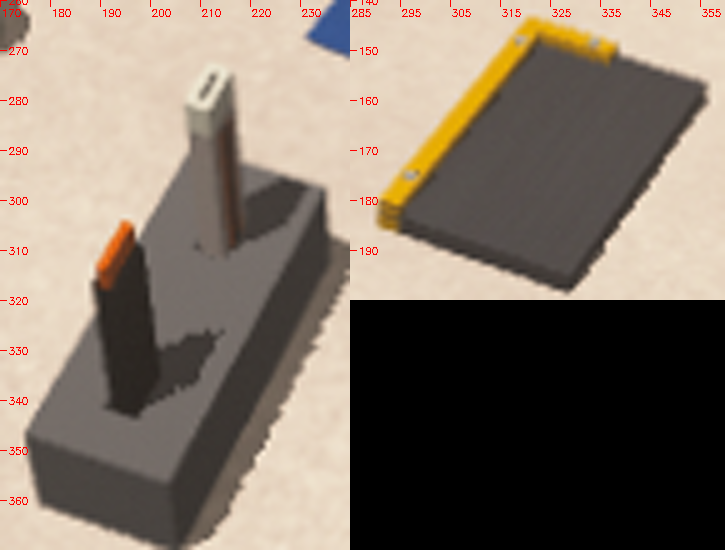

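Crop readings in full-image pixels:
- **Bar top centre:** top (178.9,194.3), side (211.9,277.6), white.
- **Wiper tip:** top about (148,197.5).
- **Jig inner corner:** top about (413.2,188.9), side about (322.6,147.6).
- **Copper:** on the bar's robot side.

Run:
```python
from h import *
np.set_printoptions(precision=4,suppress=True)
t,s=load('top0'),load('side0')
f=lambda x,y,cx,cy,k:((x+.5)/k-.5+cx,(y+.5)/k-.5+cy)
T=lambda x,y:f(x,y,135,175,8); S=lambda x,y:f(x,y,170,260,5)
TJ=lambda x,y:f(x,y-360,345,175,8); SJ=lambda x,y:f(x-350,y,285,140,5)
print('bartop',tri(t,T(354,158),s,S(211.5,90)), dep(t,T(354,158)),dep(s,S(211.5,90)))
print('wiper',tri(t,T(110,183),s,S(115,257)))
q=np.array([atz(t,T(*p),.138) for p in [(316,147),(388,136),(393,170),(320,180)]]);print(q,q.mean(0))
q=np.array([atz(s,S(*p),.138) for p in [(213,67),(235,80),(211,113),(187,100)]]);print('side',q,q.mean(0))
print('rack corners top', [atz(t,T(*p),.05) for p in [(65,122),(502,82),(522,252),(80,292)]])
print('rack corners side', [atz(s,S(*p),.05) for p in [(326,187),(168,485),(25,433)]])
print('jc',tri(t,TJ(549,475),s,SJ(540,40)),dep(t,(405,195)))
# line fits
hsv=cv2.cvtColor(t['pixels'],cv2.COLOR_BGR2HSV); m=(hsv[...,1]>130)&(hsv[...,2]>90)
# subpixel: weight red channel across the transition
r=t['pixels'][...,2].astype(float)
pts=[]
for u in range(356,410):
    c=r[180:196,u]; k=[i for i in range(5,15) if c[i]>=90>c[i+1]]
    if k: i=k[0]; pts.append((u,180+i+(c[i]-90)/(c[i]-c[i+1])))
W=np.array([atz(t,p,.012) for p in pts]); k=np.polyfit(W[:,1],W[:,0],1); print('fence x=%.4f*y+%.4f'%tuple(k), 'resid',np.std(W[:,0]-np.polyval(k,W[:,1])),len(pts))
pts=[]
for v in range(191,200):
    c=r[v,405:420]; k=[i for i in range(3,13) if c[i]<90<=c[i+1]]
    if k: i=k[0]; pts.append((405+i+(90-c[i])/(c[i+1]-c[i]),v))
W2=np.array([atz(t,p,.012) for p in pts]);k2=np.polyfit(W2[:,0],W2[:,1],1);print('stop',k2,len(pts))
y=np.mean(W2[:,1]);
for _ in range(5): x=np.polyval(k,y); y=np.polyval(k2,x)
print('corner',x,y, 'yaw',np.degrees(np.arctan(-k[0])))
print('jig depth z', [dep(t,p)[2] for p in [(380,200),(370,210),(271,219),(165,192)]], 'mat',[atz(t,p,.002) for p in [(237,184),(308,187),(306,255),(234,252)]])
for n,p in dict(driver0=(181,286),driver1=(226,252),jar=(212,132),flask=(141,150),tape=(275,143),brush=(300,252)).items(): print(n,atz(t,p,.02)[:2])
```

```text
bartop (array([0.5616, 0.2271, 0.1336]), np.float64(0.0025221720043483186)) [0.5626 0.2273 0.1355] [0.5581 0.2299 0.1381]
wiper (array([0.5523, 0.3071, 0.1288]), np.float64(0.0010136541976191473))
[[0.5657 0.2392 0.138 ]
 [0.5699 0.2162 0.138 ]
 [0.5589 0.2142 0.138 ]
 [0.555  0.2375 0.138 ]] [0.5624 0.2268 0.138 ]
side [[0.5636 0.2199 0.138 ]
 [0.5529 0.2214 0.138 ]
 [0.5524 0.2394 0.138 ]
 [0.5636 0.2383 0.138 ]] [0.5581 0.2297 0.138 ]
rack corners top [array([0.5772, 0.3442, 0.05  ]), array([0.5951, 0.1943, 0.05  ]), array([0.5365, 0.1854, 0.05  ]), array([0.5187, 0.3367, 0.05  ])]
rack corners side [array([0.5351, 0.1902, 0.05  ]), array([0.5162, 0.3392, 0.05  ]), array([0.5753, 0.3459, 0.05  ])]
jc (array([ 0.6024, -0.4157,  0.0107]), np.float64(0.001219078930902271)) [ 0.5849 -0.3918  0.0127]
fence x=0.0179*y+0.6106 resid 0.0003050214767420573 54
stop [-0.015  -0.4063] 9
corner 7.0 -0.5113240701680832 yaw -81.86989764584403
jig depth z [np.float64(0.013238529926520748), np.float64(0.014432660421911159), np.float64(-0.00014208684570049535), np.float64(0.047614212455418636)] mat [array([0.6043, 0.0885, 0.002 ]), array([ 0.6011, -0.1155,  0.002 ]), array([ 0.4065, -0.1143,  0.002 ]), array([0.4098, 0.0911, 0.002 ])]
driver0 [0.3125 0.2347]
driver1 [0.4103 0.1121]
jar [0.7493 0.1627]
flask [0.692  0.3618]
tape [ 0.7228 -0.0174]
brush [ 0.4156 -0.0961]
```

Checks:
- Bar top height is about 0.138, as expected for 8 + 130.
- Rack corners give a yaw of +6.8°, and the slot position agrees with the bar at about (0.561,0.2275).
- The jig corner triangulates to about (0.603,-0.4155,0.011), with a yaw of about -1°.

The plan is to grip across the width from the copper side with the tool tilted forward, lift, pitch to lay the bar copper up, regrasp, place it, then push it home.

```bash
R='{"jaw":0.1,"tx":25,"ty":-31,"tz":8,"az":-100}'; python3 -m pendant '[{"jaw":0.1,"tx":5,"ty":-4,"tz":8,"az":-10},{"jaw":0.1,"tx":10,"ty":-9,"tz":8,"az":-20},{"jaw":0.1,"tx":14,"ty":-14,"tz":8,"az":-30},{"jaw":0.1,"tx":18,"ty":-19,"tz":8,"az":-40},{"jaw":0.1,"tx":21,"ty":-24,"tz":8,"az":-50},{"jaw":0.1,"tx":24,"ty":-28,"tz":8,"az":-60},{"jaw":0.1,"tx":25,"ty":-31,"tz":8,"az":-70},{"jaw":0.1,"tx":25,"ty":-31,"tz":8,"az":-80},{"jaw":0.1,"tx":25,"ty":-31,"tz":8,"az":-90},{"jaw":0.1,"tx":25,"ty":-31,"tz":8,"az":-100}]'
cat > plan.py <<'E'
from h import *
from scipy.spatial.transform import Rotation as Rn
np.set_printoptions(precision=3,suppress=True)
def goal(tilt,heading,yang):
    # tool z: tilted by tilt from down toward heading; tool y nominally horizontal at yang
    t,h,y=np.radians([tilt,heading,yang])
    a=np.array([np.sin(t)*np.cos(h),np.sin(t)*np.sin(h),-np.cos(t)])
    yv=np.array([np.cos(y),np.sin(y),0]); yv-=a*(yv@a); yv/=np.linalg.norm(yv)
    return Rn.from_matrix(np.c_[np.cross(yv,a),yv,a]),a
def cur():
    s=manip.get_state(); w,x,y,z=s['ee_rot']; return s,Rn.from_quat([x,y,z,w])
def delta(R,p):
    s,C=cur(); print('t',s['clock'],'q',s['qpos'],'F',s['contact_force'],'w',s['width'])
    print('shift cm',100*(np.array(p)-s['position']),'turn deg',np.degrees((R*C.inv()).as_rotvec()))
E
python3 - <<'E'
from plan import *
P=np.array([.561,.2275,.108])
R,a=goal(45,6.8,-83.2); delta(R,P-.10*a); print('final',P+.012*a)
E
```

```text
t 0.1 q [ 1.098  0.277  1.506  0.     1.361 -0.121] F [ 0.384 -0.014 -0.04 ] w 0.08517289807185588
shift cm [ 29.287 -32.024  -5.181] turn deg [  60.358   -7.187 -142.765]
final [0.569 0.229 0.1  ]invalid input at $[0]: expected keys jaw, tx, ty, tz, ax, ay, az
```

```bash
python3 -m pendant '[{"jaw":0.1,"tx":5,"ty":-4,"tz":8,"ax":0,"ay":0,"az":-10},{"jaw":0.1,"tx":10,"ty":-9,"tz":8,"ax":0,"ay":0,"az":-20},{"jaw":0.1,"tx":14,"ty":-14,"tz":8,"ax":0,"ay":0,"az":-30},{"jaw":0.1,"tx":18,"ty":-19,"tz":8,"ax":0,"ay":0,"az":-40},{"jaw":0.1,"tx":21,"ty":-24,"tz":8,"ax":0,"ay":0,"az":-50},{"jaw":0.1,"tx":24,"ty":-28,"tz":8,"ax":0,"ay":0,"az":-60},{"jaw":0.1,"tx":25,"ty":-31,"tz":8,"ax":0,"ay":0,"az":-70},{"jaw":0.1,"tx":25,"ty":-31,"tz":8,"ax":0,"ay":0,"az":-80},{"jaw":0.1,"tx":25,"ty":-31,"tz":8,"ax":0,"ay":0,"az":-90},{"jaw":0.1,"tx":25,"ty":-31,"tz":8,"ax":0,"ay":0,"az":-100}]'
python3 - <<'E'
from plan import *
P=np.array([.561,.2275,.108])
R,a=goal(45,6.8,-83.2); delta(R,P-.10*a); print('final',P+.012*a)
E
```

```text
clock: 1.35
position: [0.448, 0.2294, 0.3108]
ee_rot: [-0.0, 0.868, 0.496, -0.001]
contact_force: [-0.4, -0.2, -0.1]
width: 0.0468
gripper_force: 0.0
t 1.35 q [0.335 0.131 1.5   0.    1.511 0.868] F [-0.366 -0.196 -0.084] w 0.046788453544711284
shift cm [  4.274  -1.023 -13.213] turn deg [ 25.439 -39.045 -49.862]
final [0.569 0.229 0.1  ]
```

```bash
python3 -m pendant '[{"jaw":0.1,"tx":1,"ty":0,"tz":-1,"ax":3.6,"ay":-5.6,"az":-7.1},{"jaw":0.1,"tx":2,"ty":0,"tz":-2,"ax":7.3,"ay":-11.2,"az":-14.2},{"jaw":0.1,"tx":3,"ty":-0.5,"tz":-3,"ax":10.9,"ay":-16.7,"az":-21.4},{"jaw":0.1,"tx":4.3,"ty":-1,"tz":-4,"ax":14.5,"ay":-22.3,"az":-28.5},{"jaw":0.1,"tx":4.3,"ty":-1,"tz":-5,"ax":18.2,"ay":-27.9,"az":-35.6},{"jaw":0.1,"tx":4.3,"ty":-1,"tz":-6,"ax":21.8,"ay":-33.5,"az":-42.7},{"jaw":0.1,"tx":4.3,"ty":-1,"tz":-7,"ax":25.4,"ay":-39,"az":-49.9},{"jaw":0.1,"tx":4.3,"ty":-1,"tz":-7,"ax":25.4,"ay":-39,"az":-49.9}]'
python3 - <<'E'
from plan import *
P=np.array([.561,.2275,.108])
R,a=goal(45,6.8,-83.2); delta(R,P-.10*a); print('final',P+.012*a)
E
```

```text
clock: 2.35
position: [0.4919, 0.2144, 0.2421]
ee_rot: [-0.013, 0.926, 0.069, 0.37]
contact_force: [0.1, -0.5, -0.2]
width: 0.047
gripper_force: 0.0
t 2.35 q [ 0.429 -0.062  2.145 -0.607  0.39   2.338] F [ 0.055 -0.53  -0.2  ] w 0.0470331653244887
shift cm [-0.115  0.471 -6.341] turn deg [ 1.766 -1.294 -1.056]
final [0.569 0.229 0.1  ]
```

Run:
```python
from plan import *
P=np.array([.561,.2275,.108])
R,a=goal(33,6.8,-83.2); delta(R,P-.08*a); print('final',P+.012*a)
```

```text
t 2.35 q [ 0.429 -0.062  2.145 -0.607  0.39   2.338] F [ 0.055 -0.53  -0.2  ] w 0.0470331653244887
shift cm [ 2.58   0.792 -6.703] turn deg [ 0.229 10.606 -1.22 ]
final [0.567 0.228 0.098]
```

```bash
python3 -m pendant '[{"jaw":0.1,"tx":0,"ty":0.8,"tz":0,"ax":0.2,"ay":10.6,"az":-1.2},{"jaw":0.1,"tx":0,"ty":0.8,"tz":-2,"ax":0.2,"ay":10.6,"az":-1.2},{"jaw":0.1,"tx":0,"ty":0.8,"tz":-4,"ax":0.2,"ay":10.6,"az":-1.2},{"jaw":0.1,"tx":1,"ty":0.8,"tz":-5,"ax":0.2,"ay":10.6,"az":-1.2},{"jaw":0.1,"tx":1.5,"ty":0.8,"tz":-5,"ax":0.2,"ay":10.6,"az":-1.2},{"jaw":0.1,"tx":1.5,"ty":0.8,"tz":-5,"ax":0.2,"ay":10.6,"az":-1.2}]'
python3 - <<'E'
from plan import *
P=np.array([.561,.2275,.108])
R,a=goal(33,6.8,-83.2); delta(R,P+.012*a);print(a)
a=snap('top','t1');b=snap('side','s1')
x=lambda im,u,v,w,h,s:cv2.resize(im['pixels'][v:v+h,u:u+w],None,fx=s,fy=s,interpolation=cv2.INTER_CUBIC)
cv2.imwrite('pics/g1.png',np.hstack([x(a,130,160,100,120,4),x(b,160,220,100,120,4)]))
E
```

```text
clock: 3.1
position: [0.5089, 0.2228, 0.1938]
ee_rot: [-0.017, 0.957, 0.058, 0.284]
contact_force: [-0.9, 0.4, 0.2]
width: 0.047
gripper_force: 0.0
t 3.1 q [ 0.38   0.05   2.055 -0.301  0.493  2.056] F [-0.912  0.44   0.234] w 0.047026986270951435
shift cm [ 5.856  0.544 -9.582] turn deg [ 0.023  0.079 -0.1  ]
[ 0.541  0.064 -0.839]
```

View pics/g1.png

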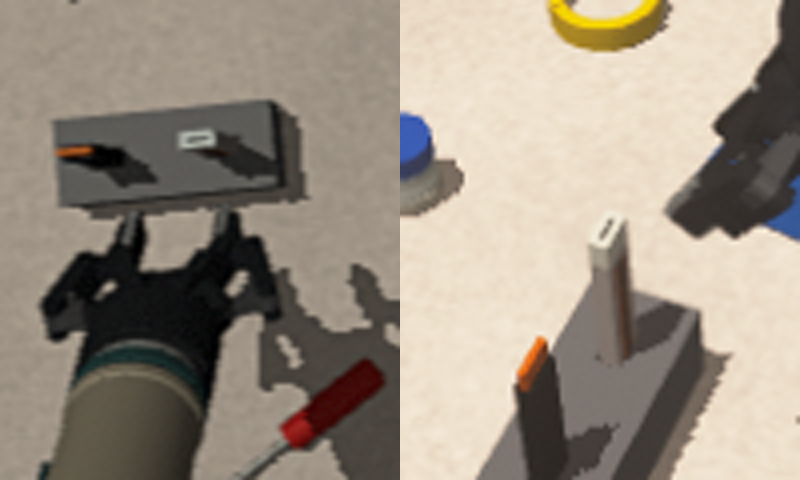

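The fingers straddle the bar in line with it: bar at crop (198,138), fingers at (130,230) and (228,222). The wiper is clear of them, so I'm going straight in.

```bash
python3 -m pendant '[{"jaw":0.1,"tx":1.5,"ty":0.1,"tz":-2.4,"ax":0,"ay":0,"az":0},{"jaw":0.1,"tx":2.9,"ty":0.3,"tz":-4.8,"ax":0,"ay":0,"az":0},{"jaw":0.1,"tx":4.4,"ty":0.4,"tz":-7.2,"ax":0,"ay":0,"az":0},{"jaw":0.1,"tx":5.9,"ty":0.5,"tz":-9.6,"ax":0,"ay":0,"az":0},{"jaw":0.1,"tx":5.9,"ty":0.5,"tz":-9.6,"ax":0,"ay":0,"az":0},{"jaw":-0.8,"tx":5.9,"ty":0.5,"tz":-9.6,"ax":0,"ay":0,"az":0},{"jaw":-0.8,"tx":5.9,"ty":0.5,"tz":-9.6,"ax":0,"ay":0,"az":0},{"jaw":-0.8,"tx":5.9,"ty":0.5,"tz":-9.6,"ax":0,"ay":0,"az":0},{"jaw":-0.8,"tx":5.9,"ty":0.5,"tz":-9.6,"ax":0,"ay":0,"az":0}]' 40; python3 -c "
from plan import *
s,_=cur();print(s['qpos'])"
```

```text
clock: 4.32
position: [0.5673, 0.228, 0.0984]
ee_rot: [-0.017, 0.957, 0.058, 0.285]
contact_force: [-2.7, -0.8, 6.2]
width: 0.0212
gripper_force: 41.1
[ 0.339  0.261  2.099 -0.513  0.244  2.254]
```

```bash
python3 -m pendant '[{"jaw":-0.8,"tx":0,"ty":0,"tz":1,"ax":0,"ay":0,"az":0},{"jaw":-0.8,"tx":0,"ty":0,"tz":2,"ax":0,"ay":0,"az":0},{"jaw":-0.8,"tx":0,"ty":0,"tz":3.5,"ax":0,"ay":0,"az":0},{"jaw":-0.8,"tx":0,"ty":0,"tz":5,"ax":0,"ay":0,"az":0},{"jaw":-0.8,"tx":0,"ty":0,"tz":6.5,"ax":0,"ay":0,"az":0},{"jaw":-0.8,"tx":0,"ty":0,"tz":8,"ax":0,"ay":0,"az":0},{"jaw":-0.8,"tx":0,"ty":0,"tz":9.5,"ax":0,"ay":0,"az":0},{"jaw":-0.8,"tx":0,"ty":0,"tz":11,"ax":0,"ay":0,"az":0},{"jaw":-0.8,"tx":0,"ty":0,"tz":12,"ax":0,"ay":0,"az":0}]' 60
python3 - <<'E'
from plan import *
R,a=goal(-20,0,-90); delta(R,[.50,-.0,.22])
b=snap('side','s2')
cv2.imwrite('pics/g2.png',cv2.resize(b['pixels'][150:370,140:340],None,fx=2.5,fy=2.5))
E
```

```text
clock: 5.45
position: [0.5664, 0.2276, 0.2173]
ee_rot: [-0.017, 0.957, 0.058, 0.283]
contact_force: [-0.8, -0.2, -1.0]
width: 0.0209
gripper_force: 59.1
t 5.45 q [ 0.339  0.103  1.924 -0.225  0.561  1.946] F [-0.77  -0.19  -1.038] w 0.020941182511032636
shift cm [ -6.641 -22.762   0.266] turn deg [-3.152 52.904 -6.437]
```

View pics/g2.png

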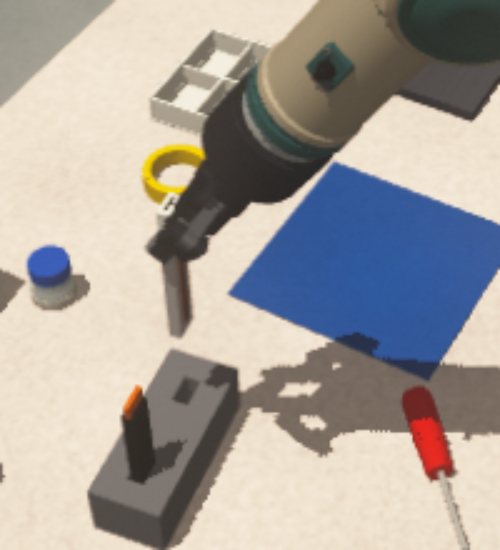

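The bar is out of the rack and hanging vertical at crop (178,295), with the wiper still in its slot. Next I pitch it copper up over the mat.

Run:
```python
from plan import *
R,a=goal(-45,0,-90); delta(R,[.529,-.0125,.12])
```

```text
t 5.5 q [ 0.339  0.103  1.922 -0.225  0.561  1.946] F [-0.36   0.897 -0.318] w 0.02121417130120413
shift cm [ -3.83  -24.045  -9.891] turn deg [-4.708 78.028 -5.832]
```

```bash
python3 -m pendant '[{"jaw":-0.8,"tx":-0.5,"ty":-2.5,"tz":1,"ax":-0.5,"ay":7.8,"az":-0.6},{"jaw":-0.8,"tx":-1,"ty":-6,"tz":1,"ax":-0.9,"ay":15.6,"az":-1.2},{"jaw":-0.8,"tx":-1.5,"ty":-9.5,"tz":1,"ax":-1.4,"ay":23.4,"az":-1.7},{"jaw":-0.8,"tx":-2,"ty":-13,"tz":1,"ax":-1.9,"ay":31.2,"az":-2.3},{"jaw":-0.8,"tx":-2.5,"ty":-16.5,"tz":1,"ax":-2.4,"ay":39,"az":-2.9},{"jaw":-0.8,"tx":-3,"ty":-20,"tz":0,"ax":-2.8,"ay":46.8,"az":-3.5},{"jaw":-0.8,"tx":-3.5,"ty":-22.5,"tz":-1,"ax":-3.3,"ay":54.6,"az":-4.1},{"jaw":-0.8,"tx":-3.8,"ty":-24,"tz":-2,"ax":-3.8,"ay":62.4,"az":-4.7},{"jaw":-0.8,"tx":-3.8,"ty":-24,"tz":-3,"ax":-4.2,"ay":70.2,"az":-5.2},{"jaw":-0.8,"tx":-3.8,"ty":-24,"tz":-4,"ax":-4.7,"ay":78,"az":-5.8}]'
python3 - <<'E'
from plan import *
R,a=goal(-45,0,-90); delta(R,[.529,-.0125,.0213])
E
```

```text
clock: 6.75
position: [0.5296, -0.0128, 0.1759]
ee_rot: [0.0, 0.923, -0.0, -0.385]
contact_force: [-0.3, 0.3, -1.0]
width: 0.0207
gripper_force: 59.5
t 6.75 q [-0.104  0.696  1.189 -0.083  2.042  1.46 ] F [-0.264  0.333 -1.041] w 0.020702714151309237
shift cm [ -0.065   0.027 -15.459] turn deg [ 0.02  -0.241  0.   ]
```

```bash
python3 -m pendant '[{"jaw":-0.8,"tx":0,"ty":0,"tz":-4,"ax":0,"ay":0,"az":0},{"jaw":-0.8,"tx":0,"ty":0,"tz":-8,"ax":0,"ay":0,"az":0},{"jaw":-0.8,"tx":0,"ty":0,"tz":-11,"ax":0,"ay":0,"az":0},{"jaw":-0.8,"tx":0,"ty":0,"tz":-13,"ax":0,"ay":0,"az":0},{"jaw":-0.8,"tx":0,"ty":0,"tz":-14.4,"ax":0,"ay":0,"az":0},{"jaw":-0.8,"tx":0,"ty":0,"tz":-14.8,"ax":0,"ay":0,"az":0},{"jaw":-0.8,"tx":0,"ty":0,"tz":-15,"ax":0,"ay":0,"az":0}]' 25;  python3 - <<'E'
from plan import *
t=snap('top','t3');b=snap('side','s3')
x=lambda im,u,v,w,h,s:cv2.resize(im['pixels'][v:v+h,u:u+w],None,fx=s,fy=s)
cv2.imwrite('pics/g3.png',np.hstack([x(t,220,160,100,110,4),x(b,220,190,100,110,4)]))
E
```

```text
clock: 7.62
position: [0.5292, -0.0124, 0.0275]
ee_rot: [0.0, 0.924, 0.0, -0.383]
contact_force: [0.0, -0.4, -0.1]
width: 0.0209
gripper_force: 59.4
```

View pics/g3.png

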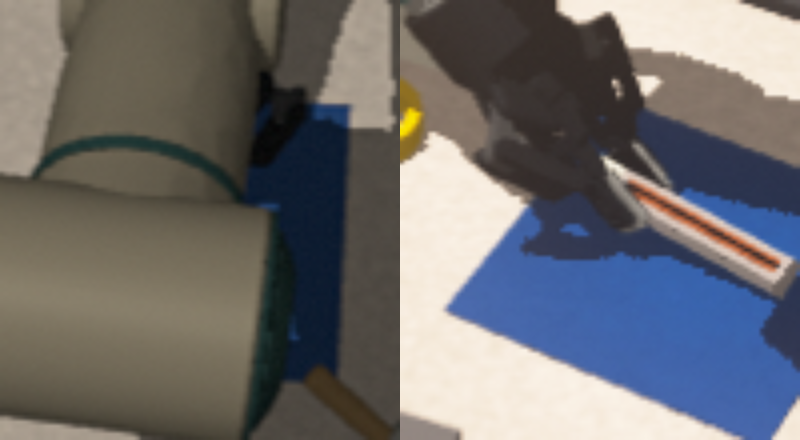

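The side view shows the bar copper up over the mat with its plain end near (795,280) in the crop. The plain end hasn't touched yet, so I'm lowering further.

```bash
python3 -m pendant '[{"jaw":-0.8,"tx":0,"ty":0,"tz":-0.4,"ax":0,"ay":0,"az":0},{"jaw":-0.8,"tx":0,"ty":0,"tz":-0.7,"ax":0,"ay":0,"az":0},{"jaw":-0.8,"tx":0,"ty":0,"tz":-1.0,"ax":0,"ay":0,"az":0},{"jaw":-0.8,"tx":0,"ty":0,"tz":-1.2,"ax":0,"ay":0,"az":0},{"jaw":-0.8,"tx":0,"ty":0,"tz":-1.2,"ax":0,"ay":0,"az":0}]' 20
```

```text
clock: 8.35
position: [0.529, -0.0122, 0.0164]
ee_rot: [0.0, 0.923, 0.0, -0.384]
contact_force: [3.5, 1.5, 6.5]
width: 0.021
gripper_force: 59.6
```

```bash
python3 -m pendant '[{"jaw":-0.7,"tx":0,"ty":0,"tz":-0.2,"ax":0,"ay":0,"az":0},{"jaw":-0.7,"tx":0.1,"ty":0,"tz":-0.4,"ax":0,"ay":0,"az":0},{"jaw":-0.7,"tx":0.1,"ty":0,"tz":-0.5,"ax":0,"ay":0,"az":0},{"jaw":-0.7,"tx":0.1,"ty":0,"tz":-0.5,"ax":0,"ay":0,"az":0}]' 20
```

```text
clock: 8.85
position: [0.5297, -0.0122, 0.0118]
ee_rot: [0.0, 0.923, 0.0, -0.384]
contact_force: [3.2, 0.9, 6.6]
width: 0.0209
gripper_force: 58.7
```

```bash
python3 -m pendant '[{"jaw":-0.45,"tx":0,"ty":0,"tz":0,"ax":0,"ay":0,"az":0},{"jaw":-0.3,"tx":0,"ty":0,"tz":0,"ax":0,"ay":0,"az":0},{"jaw":0,"tx":0,"ty":0,"tz":0,"ax":0,"ay":0,"az":0},{"jaw":0.1,"tx":0,"ty":0,"tz":0,"ax":0,"ay":0,"az":0},{"jaw":0.1,"tx":2,"ty":0,"tz":2,"ax":0,"ay":0,"az":0},{"jaw":0.1,"tx":5,"ty":0,"tz":5,"ax":0,"ay":0,"az":0},{"jaw":0.1,"tx":8,"ty":0,"tz":8,"ax":0,"ay":0,"az":0},{"jaw":0.1,"tx":8,"ty":0,"tz":12,"ax":0,"ay":0,"az":0},{"jaw":0.1,"tx":8,"ty":0,"tz":16,"ax":0,"ay":0,"az":0}]'
python3 - <<'E'
from plan import *
t=snap('top','t4');b=snap('side','s4')
x=lambda im,u,v,w,h,s:cv2.resize(im['pixels'][v:v+h,u:u+w],None,fx=s,fy=s,interpolation=cv2.INTER_CUBIC)
cv2.imwrite('pics/g4.png',np.hstack([x(t,230,160,90,110,4),x(b,220,190,110,110,4)]))
R,a=goal(0,0,-90); delta(R,[.505,-.0125,.15])
E
```

```text
clock: 9.98
position: [0.6099, -0.0123, 0.1706]
ee_rot: [0.0, 0.923, 0.0, -0.384]
contact_force: [0.0, 1.1, -1.0]
width: 0.0472
gripper_force: 0.0
t 10.075 q [-0.094  0.82   0.925 -0.081  2.172  1.458] F [ 0.45  -0.325  0.42 ] w 0.046782242955638965
shift cm [-10.607  -0.013  -2.449] turn deg [  0.061 -44.7    -0.029]
```

View pics/g4.png

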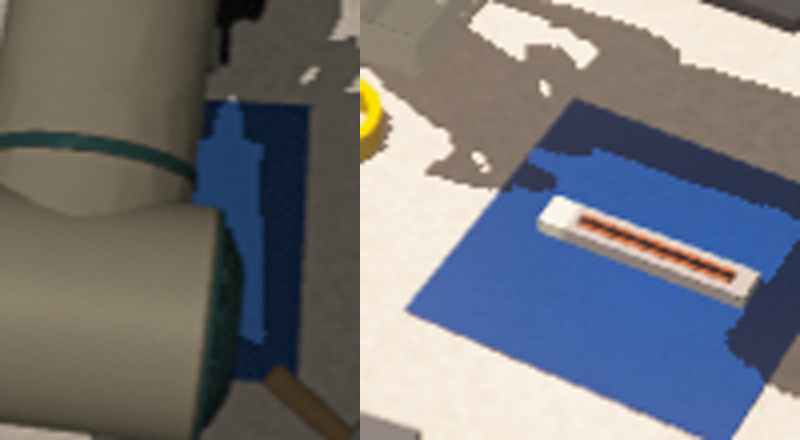

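The bar lies flat on the mat, copper up. In the crop, the plug end is at about (548,212) and the plain end at about (752,283).

```bash
python3 -m pendant '[{"jaw":0.1,"tx":-1,"ty":0,"tz":1,"ax":0,"ay":-9,"az":0},{"jaw":0.1,"tx":-3,"ty":0,"tz":1,"ax":0,"ay":-18,"az":0},{"jaw":0.1,"tx":-6,"ty":0,"tz":0,"ax":0,"ay":-27,"az":0},{"jaw":0.1,"tx":-9,"ty":0,"tz":-1,"ax":0,"ay":-36,"az":0},{"jaw":0.1,"tx":-10.6,"ty":0,"tz":-3,"ax":0,"ay":-44.7,"az":0},{"jaw":0.1,"tx":-10.6,"ty":0,"tz":-5,"ax":0,"ay":-44.7,"az":0},{"jaw":0.1,"tx":-10.6,"ty":0,"tz":-5,"ax":0,"ay":-44.7,"az":0}]'
python3 - <<'E'
from plan import *
b=load('s4')
f=lambda x,y:(220+(x-360+.5)/4-.5,190+(y+.5)/4-.5)
w=[atz(b,f(*p),.012) for p in [(540,214),(560,197),(763,273),(742,291)]]
print(np.array(w)); pl=(w[0]+w[1])/2; pn=(w[2]+w[3])/2; d=pl-pn
print('mid',(pl+pn)/2,'len',np.linalg.norm(d),'yaw',np.degrees(np.arctan2(d[1],d[0])), 'depth z',dep(b,f(640,245)))
R,a=goal(0,0,-90); delta(R,[.505,-.0125,.0045])
E
```

```text
clock: 10.95
position: [0.5017, -0.0121, 0.1189]
ee_rot: [0.0, 1.0, 0.0, -0.005]
contact_force: [-0.1, 0.8, -0.1]
width: 0.0468
gripper_force: 0.0
[[ 0.57  -0.004  0.012]
 [ 0.566 -0.022  0.012]
 [ 0.437 -0.023  0.012]
 [ 0.442 -0.005  0.012]]
mid [ 0.504 -0.013  0.012] len 0.12818756808989393 yaw 0.13363735627302262 depth z [ 0.51  -0.013  0.008]
t 10.95 q [-0.162  0.265  1.824 -0.002  1.063  1.41 ] F [-0.065  0.764 -0.13 ] w 0.046826943307418635
shift cm [  0.334  -0.044 -11.438] turn deg [ 0.    -0.595 -0.031]
```

```bash
python3 -m pendant '[{"jaw":0.1,"tx":0.3,"ty":0,"tz":-4,"ax":0,"ay":-0.6,"az":0},{"jaw":0.1,"tx":0.3,"ty":0,"tz":-8,"ax":0,"ay":-0.6,"az":0},{"jaw":0.1,"tx":0.3,"ty":0,"tz":-10.5,"ax":0,"ay":-0.6,"az":0},{"jaw":0.1,"tx":0.3,"ty":0,"tz":-11.5,"ax":0,"ay":-0.6,"az":0},{"jaw":0.1,"tx":0.3,"ty":0,"tz":-11.5,"ax":0,"ay":-0.6,"az":0},{"jaw":-0.8,"tx":0.3,"ty":0,"tz":-11.5,"ax":0,"ay":-0.6,"az":0},{"jaw":-0.8,"tx":0.3,"ty":0,"tz":-11.5,"ax":0,"ay":-0.6,"az":0},{"jaw":-0.8,"tx":0.3,"ty":0,"tz":-11.5,"ax":0,"ay":-0.6,"az":0},{"jaw":-0.8,"tx":0.3,"ty":0,"tz":-11.5,"ax":0,"ay":-0.6,"az":0}]' 40
```

```text
clock: 12.08
position: [0.5081, -0.0125, 0.0063]
ee_rot: [0.0, 1.0, 0.0, 0.003]
contact_force: [-0.9, -0.1, 7.1]
width: 0.0207
gripper_force: 39.8
```

```bash
python3 -m pendant '[{"jaw":-0.8,"tx":0,"ty":0,"tz":3,"ax":0,"ay":0,"az":0},{"jaw":-0.8,"tx":0,"ty":0,"tz":7,"ax":0,"ay":0,"az":0},{"jaw":-0.8,"tx":0,"ty":-2,"tz":10,"ax":0,"ay":0,"az":8},{"jaw":-0.8,"tx":1,"ty":-5,"tz":12,"ax":0,"ay":0,"az":18},{"jaw":-0.8,"tx":1.5,"ty":-9,"tz":12,"ax":0,"ay":0,"az":28},{"jaw":-0.8,"tx":2.5,"ty":-13,"tz":12,"ax":0,"ay":0,"az":38},{"jaw":-0.8,"tx":3.5,"ty":-17,"tz":12,"ax":0,"ay":0,"az":48},{"jaw":-0.8,"tx":4,"ty":-22,"tz":12,"ax":0,"ay":0,"az":58},{"jaw":-0.8,"tx":5,"ty":-27,"tz":12,"ax":0,"ay":0,"az":68},{"jaw":-0.8,"tx":5.8,"ty":-32,"tz":12,"ax":0,"ay":0,"az":78}]'
python3 - <<'E'
from plan import *
R,a=goal(0,0,-1); delta(R,[.566,-.341,.0163])
E
```

```text
clock: 13.32
position: [0.5646, -0.3336, 0.1248]
ee_rot: [-0.001, 0.775, 0.632, 0.002]
contact_force: [0.8, 0.5, -1.4]
width: 0.0204
gripper_force: 39.6
t 13.325 q [-0.642  0.466  1.48   0.004  1.198 -0.44 ] F [ 0.783  0.516 -1.376] w 0.020360333676695347
shift cm [  0.141  -0.738 -10.846] turn deg [-0.223  0.024 10.636]
```

```bash
python3 -m pendant '[{"jaw":-0.8,"tx":0.2,"ty":0,"tz":0,"ax":0,"ay":0,"az":10.6},{"jaw":-0.8,"tx":0.2,"ty":0,"tz":-2,"ax":0,"ay":0,"az":10.6},{"jaw":-0.8,"tx":0.2,"ty":0,"tz":-3,"ax":0,"ay":0,"az":10.6},{"jaw":-0.8,"tx":0.2,"ty":0,"tz":-3,"ax":0,"ay":0,"az":10.6}]'
python3 - <<'E'
from plan import *
R,a=goal(0,0,-1); delta(R,[.566,-.341,.0163])
t=snap('top','t5');b=snap('side','s5')
x=lambda im,u,v,w,h,s:cv2.resize(im['pixels'][v:v+h,u:u+w],None,fx=s,fy=s,interpolation=cv2.INTER_CUBIC)
cv2.imwrite('pics/g5.png',np.hstack([x(t,335,165,95,80,4),x(b,270,110,95,80,4)]))
E
```

```text
clock: 13.82
position: [0.566, -0.3315, 0.0939]
ee_rot: [-0.002, 0.715, 0.699, 0.001]
contact_force: [-0.6, 0.5, -1.1]
width: 0.0204
gripper_force: 39.6
t 13.825 q [-0.638  0.493  1.516  0.003  1.137 -0.615] F [-0.622  0.511 -1.12 ] w 0.020378330431321586
shift cm [ 0.002 -0.945 -7.761] turn deg [-0.288 -0.095  0.35 ]
```

View pics/g5.png

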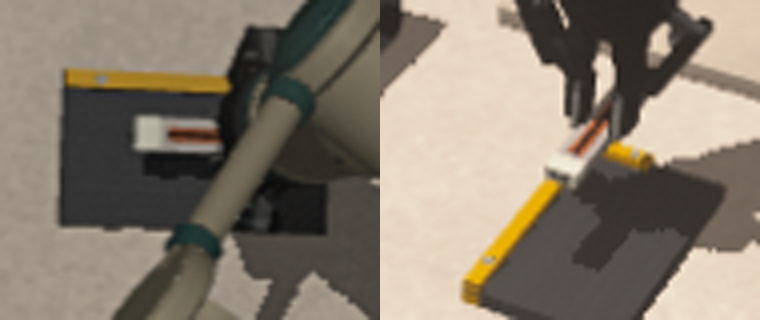

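The top view shows the plug end at crop (135,133), pointing +y away from the end stop, copper up.

```bash
python3 - <<'E'
from plan import *
t=load('t5')
f=lambda x,y:(335+(x+.5)/4-.5,165+(y+.5)/4-.5)
print(atz(t,f(134,133),.1), dep(t,f(150,133)))
E
python3 -m pendant '[{"jaw":-0.8,"tx":0,"ty":-0.5,"tz":-2,"ax":0,"ay":0,"az":0.3},{"jaw":-0.8,"tx":0,"ty":-0.9,"tz":-4,"ax":0,"ay":0,"az":0.3},{"jaw":-0.8,"tx":0,"ty":-0.9,"tz":-6,"ax":0,"ay":0,"az":0.3},{"jaw":-0.8,"tx":0,"ty":-0.9,"tz":-7,"ax":0,"ay":0,"az":0.3},{"jaw":-0.8,"tx":0,"ty":-0.9,"tz":-7.4,"ax":0,"ay":0,"az":0.3},{"jaw":-0.8,"tx":0,"ty":-0.9,"tz":-7.4,"ax":0,"ay":0,"az":0.3}]'
```

```text
[ 0.569 -0.27   0.1  ] [ 0.569 -0.281  0.102]
clock: 14.68
position: [0.5672, -0.3415, 0.0215]
ee_rot: [-0.001, 0.714, 0.701, 0.001]
contact_force: [-0.4, -1.0, -1.1]
width: 0.0206
gripper_force: 39.6
```

```bash
python3 -m pendant '[{"jaw":-0.8,"tx":0,"ty":0,"tz":-0.2,"ax":0,"ay":0,"az":0},{"jaw":-0.8,"tx":0,"ty":0,"tz":-0.4,"ax":0,"ay":0,"az":0},{"jaw":-0.8,"tx":0,"ty":0,"tz":-0.5,"ax":0,"ay":0,"az":0},{"jaw":-0.8,"tx":0,"ty":0,"tz":-0.6,"ax":0,"ay":0,"az":0},{"jaw":-0.8,"tx":0,"ty":0,"tz":-0.6,"ax":0,"ay":0,"az":0}]'
```

```text
clock: 15.3
position: [0.5669, -0.3413, 0.0163]
ee_rot: [-0.001, 0.714, 0.701, 0.001]
contact_force: [-1.6, 0.6, 5.8]
width: 0.0202
gripper_force: 40.3
```

```bash
python3 -m pendant '[{"jaw":-0.4,"tx":0,"ty":0,"tz":0,"ax":0,"ay":0,"az":0},{"jaw":-0.25,"tx":0,"ty":0,"tz":0,"ax":0,"ay":0,"az":0},{"jaw":-0.25,"tx":0,"ty":0,"tz":0,"ax":0,"ay":0,"az":0},{"jaw":-0.25,"tx":0,"ty":0,"tz":2,"ax":0,"ay":0,"az":0},{"jaw":-0.25,"tx":0,"ty":0,"tz":4,"ax":0,"ay":0,"az":0},{"jaw":-1,"tx":-4,"ty":0,"tz":6,"ax":0,"ay":0,"az":0},{"jaw":-1,"tx":-5,"ty":-0.5,"tz":6,"ax":0,"ay":0,"az":0},{"jaw":-1,"tx":-5,"ty":-0.5,"tz":6,"ax":0,"ay":0,"az":0},{"jaw":-1,"tx":-5,"ty":-0.5,"tz":6,"ax":0,"ay":0,"az":0}]'
python3 - <<'E'
from plan import *
t=snap('top','t6');b=snap('side','s6')
x=lambda im,u,v,w,h,s:cv2.resize(im['pixels'][v:v+h,u:u+w],None,fx=s,fy=s,interpolation=cv2.INTER_CUBIC)
cv2.imwrite('pics/g6.png',np.hstack([x(t,335,165,95,80,4),x(b,270,130,95,80,4)]))
# side: orange/white detect later
E
```

```text
clock: 16.42
position: [0.5174, -0.3464, 0.0743]
ee_rot: [-0.001, 0.714, 0.7, 0.002]
contact_force: [-0.3, -0.8, 0.5]
width: 0.0001
gripper_force: 0.0
```

View pics/g6.png

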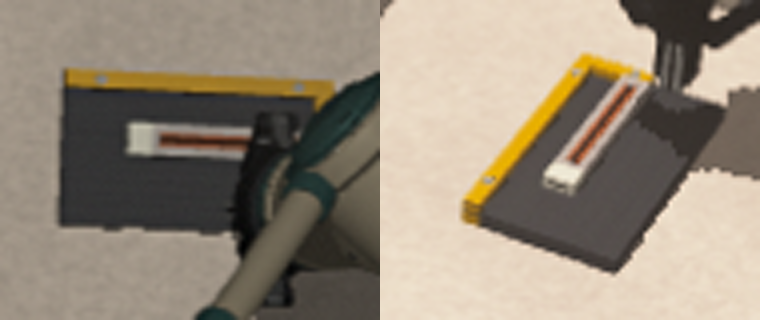

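Both views show the bar flat in the jig, copper up and plug to +y, square to the fence with a gap. The picture budget is used up, so I check numerically from here on. Pushing toward the fence with shut fingers.

```bash
python3 -m pendant '[{"jaw":-1,"tx":0,"ty":0,"tz":-2.5,"ax":0,"ay":0,"az":0},{"jaw":-1,"tx":0,"ty":0,"tz":-4.5,"ax":0,"ay":0,"az":0},{"jaw":-1,"tx":0,"ty":0,"tz":-5.6,"ax":0,"ay":0,"az":0},{"jaw":-1,"tx":0,"ty":0,"tz":-5.6,"ax":0,"ay":0,"az":0}]'; python3 -m pendant '[{"jaw":-1,"tx":1,"ty":0,"tz":0,"ax":0,"ay":0,"az":0},{"jaw":-1,"tx":1.8,"ty":0,"tz":0,"ax":0,"ay":0,"az":0},{"jaw":-1,"tx":2.4,"ty":0,"tz":0,"ax":0,"ay":0,"az":0},{"jaw":-1,"tx":2.8,"ty":0,"tz":0,"ax":0,"ay":0,"az":0},{"jaw":-1,"tx":3.2,"ty":0,"tz":0,"ax":0,"ay":0,"az":0},{"jaw":-1,"tx":3.6,"ty":0,"tz":0,"ax":0,"ay":0,"az":0},{"jaw":-1,"tx":4.0,"ty":0,"tz":0,"ax":0,"ay":0,"az":0},{"jaw":-1,"tx":4.0,"ty":0,"tz":0,"ax":0,"ay":0,"az":0}]'
```

```text
clock: 17.02
position: [0.5167, -0.3458, 0.018]
ee_rot: [-0.002, 0.713, 0.701, 0.001]
contact_force: [-0.0, 0.4, 0.5]
width: -0.0002
gripper_force: 0.0
clock: 18.02
position: [0.5573, -0.3464, 0.019]
ee_rot: [-0.001, 0.714, 0.701, 0.002]
contact_force: [0.2, -0.4, 0.2]
width: 0.0001
gripper_force: 0.0
```

Creep on until the force rises.

```bash
python3 -m pendant '[{"jaw":-1,"tx":0.2,"ty":0,"tz":0,"ax":0,"ay":0,"az":0},{"jaw":-1,"tx":0.4,"ty":0,"tz":0,"ax":0,"ay":0,"az":0},{"jaw":-1,"tx":0.6,"ty":0,"tz":0,"ax":0,"ay":0,"az":0},{"jaw":-1,"tx":0.8,"ty":0,"tz":0,"ax":0,"ay":0,"az":0},{"jaw":-1,"tx":0.8,"ty":0,"tz":0,"ax":0,"ay":0,"az":0}]'; python3 -m pendant '[{"jaw":-1,"tx":0.1,"ty":0,"tz":0,"ax":0,"ay":0,"az":0},{"jaw":-1,"tx":0.2,"ty":0,"tz":0,"ax":0,"ay":0,"az":0},{"jaw":-1,"tx":0.3,"ty":0,"tz":0,"ax":0,"ay":0,"az":0},{"jaw":-1,"tx":0.3,"ty":0,"tz":0,"ax":0,"ay":0,"az":0}]'
```

```text
clock: 18.65
position: [0.5653, -0.3463, 0.019]
ee_rot: [-0.001, 0.714, 0.701, 0.002]
contact_force: [-0.4, -0.0, 0.1]
width: 0.0003
gripper_force: 0.0
clock: 19.15
position: [0.568, -0.3463, 0.019]
ee_rot: [-0.001, 0.714, 0.701, 0.001]
contact_force: [0.5, 0.0, -0.6]
width: 0.0001
gripper_force: 0.2
```

```bash
cat > m.py <<'E'
from plan import *
def orange(tag):
    # copper strip centroid & direction at z=.022 from side camera
    b=load(tag); hsv=cv2.cvtColor(b['pixels'],cv2.COLOR_BGR2HSV)
    m=((hsv[...,0]<14)&(hsv[...,1]>90)&(hsv[...,2]>70)).astype(np.uint8); m[:130]=0;m[215:]=0;m[:,:290]=0;m[:,365:]=0
    v,u=np.nonzero(m); W=np.array([atz(b,(x,y),.022) for x,y in zip(u,v)])
    c=W.mean(0); d=np.linalg.svd(W-c)[2][0]; pr=(W-c)@d
    print(tag,len(u),'c',c,'yaw',np.degrees(np.arctan(d[0]/-d[1])),'ext',np.ptp(pr),'y',W[:,1].min(),W[:,1].max())
E
python3 - <<'E'
from m import *
snap('side','s7'); orange('s6'); orange('s7')
E
```

```text
s6 83 c [ 0.567 -0.349  0.022] yaw -1.3320214931230894 ext 0.09464501335535278 y -0.3976127242816647 -0.30282984505463917
s7 43 c [ 0.586 -0.325  0.022] yaw 1.151926212274771 ext 0.052821964919564035 y -0.35451846009584553 -0.3017979540059166
```

```bash
python3 -m pendant '[{"jaw":-1,"tx":0.1,"ty":0,"tz":0,"ax":0,"ay":0,"az":0},{"jaw":-1,"tx":0.2,"ty":0,"tz":0,"ax":0,"ay":0,"az":0},{"jaw":-1,"tx":0.3,"ty":0,"tz":0,"ax":0,"ay":0,"az":0},{"jaw":-1,"tx":0.4,"ty":0,"tz":0,"ax":0,"ay":0,"az":0},{"jaw":-1,"tx":0.4,"ty":0,"tz":0,"ax":0,"ay":0,"az":0}]'; python3 -m pendant '[{"jaw":-1,"tx":0.1,"ty":0,"tz":0,"ax":0,"ay":0,"az":0},{"jaw":-1,"tx":0.2,"ty":0,"tz":0,"ax":0,"ay":0,"az":0},{"jaw":-1,"tx":0.2,"ty":0,"tz":0,"ax":0,"ay":0,"az":0}]'
```

```text
clock: 19.82
position: [0.572, -0.3463, 0.019]
ee_rot: [-0.001, 0.714, 0.701, 0.002]
contact_force: [0.7, 0.2, -0.3]
width: -0.0002
gripper_force: 0.2
clock: 20.2
position: [0.5738, -0.3463, 0.019]
ee_rot: [-0.001, 0.714, 0.701, 0.001]
contact_force: [-1.0, -0.1, -0.9]
width: -0.0001
gripper_force: 0.5
```

```bash
python3 -m pendant '[{"jaw":-1,"tx":0.1,"ty":0,"tz":0,"ax":0,"ay":0,"az":0},{"jaw":-1,"tx":0.2,"ty":0,"tz":0,"ax":0,"ay":0,"az":0},{"jaw":-1,"tx":0.2,"ty":0,"tz":0,"ax":0,"ay":0,"az":0}]'
python3 - <<'E'
from m import *
snap('side','s8'); orange('s8')
E
python3 -m pendant '[{"jaw":-1,"tx":0.1,"ty":0,"tz":0,"ax":0,"ay":0,"az":0},{"jaw":-1,"tx":0.2,"ty":0,"tz":0,"ax":0,"ay":0,"az":0},{"jaw":-1,"tx":0.2,"ty":0,"tz":0,"ax":0,"ay":0,"az":0}]'
```

```text
clock: 20.58
position: [0.574, -0.3463, 0.019]
ee_rot: [-0.002, 0.713, 0.701, 0.0]
contact_force: [-6.4, -0.9, 2.3]
width: 0.0002
gripper_force: 2.9
s8 43 c [ 0.592 -0.326  0.022] yaw 1.0219588243979731 ext 0.05296487776896305 y -0.3560790422851654 -0.3032084972525624
clock: 21.0
position: [0.5741, -0.3463, 0.0189]
ee_rot: [-0.004, 0.713, 0.701, -0.001]
contact_force: [-9.1, -1.3, 4.1]
width: -0.0004
gripper_force: 4.8
```

Bar is firm against the fence. Next, push on the plug end face.

```bash
python3 -m pendant '[{"jaw":-1,"tx":-1.5,"ty":0,"tz":0,"ax":0,"ay":0,"az":0},{"jaw":-1,"tx":-2,"ty":0,"tz":3,"ax":0,"ay":0,"az":0},{"jaw":-1,"tx":-1,"ty":5,"tz":5,"ax":0,"ay":0,"az":0},{"jaw":-1,"tx":1.2,"ty":10.6,"tz":5,"ax":0,"ay":0,"az":0},{"jaw":-1,"tx":1.2,"ty":10.6,"tz":5,"ax":0,"ay":0,"az":0}]'
python3 - <<'E'
from m import *
s,_=cur();print(s['position']);snap('side','s9'); orange('s9')
E
python3 -m pendant '[{"jaw":-1,"tx":0,"ty":0,"tz":-3,"ax":0,"ay":0,"az":0},{"jaw":-1,"tx":0,"ty":0,"tz":-4.6,"ax":0,"ay":0,"az":0},{"jaw":-1,"tx":0,"ty":0,"tz":-5,"ax":0,"ay":0,"az":0},{"jaw":-1,"tx":0,"ty":0,"tz":-5,"ax":0,"ay":0,"az":0}]'
```

```text
clock: 21.62
position: [0.5914, -0.2363, 0.0696]
ee_rot: [-0.001, 0.712, 0.702, 0.003]
contact_force: [0.8, -0.7, 0.3]
width: 0.0
gripper_force: 0.0
[ 0.591 -0.236  0.07 ]
s9 87 c [ 0.592 -0.35   0.022] yaw -0.8091414626946091 ext 0.09798315827601645 y -0.3999362284529795 -0.30192533456138126
clock: 22.18
position: [0.5898, -0.241, 0.019]
ee_rot: [-0.001, 0.714, 0.7, 0.001]
contact_force: [0.5, 0.7, 0.2]
width: 0.0001
gripper_force: 0.0
```

```bash
python3 -m pendant '[{"jaw":-1,"tx":0,"ty":-0.8,"tz":0,"ax":0,"ay":0,"az":0},{"jaw":-1,"tx":0,"ty":-1.6,"tz":0,"ax":0,"ay":0,"az":0},{"jaw":-1,"tx":0,"ty":-2.2,"tz":0,"ax":0,"ay":0,"az":0},{"jaw":-1,"tx":0,"ty":-2.5,"tz":0,"ax":0,"ay":0,"az":0},{"jaw":-1,"tx":0,"ty":-2.8,"tz":0,"ax":0,"ay":0,"az":0},{"jaw":-1,"tx":0,"ty":-3.0,"tz":0,"ax":0,"ay":0,"az":0},{"jaw":-1,"tx":0,"ty":-3.2,"tz":0,"ax":0,"ay":0,"az":0},{"jaw":-1,"tx":0,"ty":-3.2,"tz":0,"ax":0,"ay":0,"az":0}]'; python3 -m pendant '[{"jaw":-1,"tx":0,"ty":-0.15,"tz":0,"ax":0,"ay":0,"az":0},{"jaw":-1,"tx":0,"ty":-0.3,"tz":0,"ax":0,"ay":0,"az":0},{"jaw":-1,"tx":0,"ty":-0.3,"tz":0,"ax":0,"ay":0,"az":0}]'
```

```text
clock: 23.18
position: [0.5897, -0.272, 0.019]
ee_rot: [-0.001, 0.714, 0.701, 0.001]
contact_force: [0.2, 1.4, 0.7]
width: 0.0001
gripper_force: 0.6
clock: 23.55
position: [0.5896, -0.2724, 0.0189]
ee_rot: [-0.003, 0.714, 0.7, 0.003]
contact_force: [0.6, 8.0, 2.5]
width: 0.0001
gripper_force: 3.9
```

```bash
python3 -m pendant '[{"jaw":-1,"tx":0,"ty":1.5,"tz":0,"ax":0,"ay":0,"az":0},{"jaw":-1,"tx":0,"ty":1.8,"tz":3,"ax":0,"ay":0,"az":0},{"jaw":-1,"tx":-2.5,"ty":-1,"tz":5,"ax":0,"ay":0,"az":0},{"jaw":-1,"tx":-4,"ty":-5,"tz":5,"ax":0,"ay":0,"az":0},{"jaw":-1,"tx":-4,"ty":-7.5,"tz":3,"ax":0,"ay":0,"az":0},{"jaw":-1,"tx":-4,"ty":-7.5,"tz":0.5,"ax":0,"ay":0,"az":0},{"jaw":-1,"tx":-4,"ty":-7.5,"tz":0,"ax":0,"ay":0,"az":0},{"jaw":-1,"tx":-4,"ty":-7.5,"tz":0,"ax":0,"ay":0,"az":0}]'; python3 -m pendant '[{"jaw":-1,"tx":0.8,"ty":0,"tz":0,"ax":0,"ay":0,"az":0},{"jaw":-1,"tx":1.6,"ty":0,"tz":0,"ax":0,"ay":0,"az":0},{"jaw":-1,"tx":2.0,"ty":0,"tz":0,"ax":0,"ay":0,"az":0},{"jaw":-1,"tx":2.3,"ty":0,"tz":0,"ax":0,"ay":0,"az":0},{"jaw":-1,"tx":2.6,"ty":0,"tz":0,"ax":0,"ay":0,"az":0},{"jaw":-1,"tx":2.8,"ty":0,"tz":0,"ax":0,"ay":0,"az":0},{"jaw":-1,"tx":2.8,"ty":0,"tz":0,"ax":0,"ay":0,"az":0}]'
```

```text
clock: 24.55
position: [0.5498, -0.3497, 0.0178]
ee_rot: [-0.002, 0.713, 0.701, 0.001]
contact_force: [-0.2, 0.6, 0.3]
width: -0.0
gripper_force: 0.0
clock: 25.42
position: [0.574, -0.3502, 0.0191]
ee_rot: [-0.004, 0.713, 0.701, -0.001]
contact_force: [-7.5, -0.8, 5.4]
width: 0.0001
gripper_force: 4.2
```

```bash
python3 -m pendant '[{"jaw":-1,"tx":-1.5,"ty":0,"tz":0,"ax":0,"ay":0,"az":0},{"jaw":-1,"tx":-3,"ty":0,"tz":3,"ax":0,"ay":0,"az":0},{"jaw":-1,"tx":-5,"ty":2,"tz":8,"ax":0,"ay":0,"az":0},{"jaw":-1,"tx":-10,"ty":4,"tz":13,"ax":0,"ay":0,"az":0},{"jaw":-1,"tx":-15,"ty":6,"tz":18,"ax":0,"ay":0,"az":0},{"jaw":-1,"tx":-20,"ty":8,"tz":20,"ax":0,"ay":0,"az":0},{"jaw":-1,"tx":-25,"ty":8,"tz":20,"ax":0,"ay":0,"az":0},{"jaw":-1,"tx":-25,"ty":8,"tz":20,"ax":0,"ay":0,"az":0}]'
python3 - <<'E'
from m import *
t=snap('top','t10'); s=snap('side','s10'); orange('s10')
# top profiles along jig x (rows) at several columns, and along y near the ends: red & blue channels
for u in (370,385,400): print(u,[tuple(int(v) for v in t['pixels'][r,u][[2,0]]) for r in range(182,200)])
r=[191,192];print([tuple(int(v) for v in t['pixels'][191,c][[2,0]]) for c in range(362,418)])
a,b=load('top0')['pixels'],t['pixels']
d=cv2.absdiff(a,b).max(2)
for n,(x,y,w,h) in dict(jar=(203,123,20,20),flask=(132,140,20,20),tape=(260,130,30,28),tray=(297,114,52,42),driver=(178,248,52,42),brush=(312,258,34,36),rack=(140,180,34,34)).items(): print(n,(d[y:y+h,x:x+w]>40).sum())
E
```

```text
clock: 26.42
position: [0.3245, -0.2689, 0.2198]
ee_rot: [-0.001, 0.715, 0.699, 0.001]
contact_force: [0.2, 0.4, -0.2]
width: -0.0002
gripper_force: 0.0
s10 83 c [ 0.591 -0.351  0.022] yaw -0.9192564896921217 ext 0.09533566668475528 y -0.3999362284529795 -0.30449214639777344
370 [(151, 127), (151, 51), (151, 31), (152, 32), (153, 55), (165, 127), (169, 154), (169, 152), (168, 151), (170, 151), (170, 151), (173, 155), (169, 151), (52, 48), (41, 42), (49, 49), (47, 45), (47, 47)]
385 [(146, 124), (146, 97), (150, 40), (151, 34), (151, 34), (149, 59), (137, 129), (136, 124), (114, 50), (51, 19), (97, 45), (128, 88), (136, 123), (111, 100), (51, 50), (47, 46), (47, 48), (48, 47)]
400 [(150, 129), (149, 126), (148, 77), (149, 41), (149, 36), (148, 43), (139, 83), (136, 125), (131, 102), (110, 46), (51, 22), (116, 54), (134, 107), (131, 117), (62, 57), (40, 38), (49, 47), (51, 47)]
[(47, 48), (49, 48), (50, 47), (49, 48), (43, 44), (61, 56), (125, 111), (170, 152), (170, 151), (168, 150), (167, 149), (164, 145), (147, 133), (114, 102), (57, 38), (46, 16), (50, 18), (49, 18), (47, 15), (47, 19), (43, 16), (53, 22), (52, 21), (51, 19), (52, 22), (52, 24), (55, 25), (64, 28), (66, 28), (67, 29), (66, 29), (73, 33), (87, 36), (87, 37), (87, 37), (87, 37), (88, 40), (95, 42), (110, 46), (112, 46), (112, 47), (112, 46), (111, 46), (113, 51), (112, 50), (112, 50), (111, 49), (111, 53), (121, 83), (134, 120), (132, 121), (132, 116), (139, 88), (150, 43), (149, 33), (140, 40)]
jar 0
flask 0
tape 0
tray 0
driver 0
brush 0
rack 0
```

```bash
python3 -c "
from rig import manip
print(manip.sign_off())"
```

```text
the job is handed in; nothing more can be done
None
```

The print bar is in the jig, copper strip up with the plug away from the end stop; it met both yellow stops under 8–9 N and the last image shows no visible gap. It was laid on the mat and regrasped across its width first, the wiper and other items show no movement, and the job was handed in at about 26.5 s of the 72 s limit.

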